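Snap the hub cap onto the jack wheel and keep it pressed home

ROBOT

A 7-joint arm with a two-finger parallel gripper is mounted at the origin on the work surface. World frame = base frame: x ahead of the robot, y to its left, z up, the work surface at z = 0. Lengths are in m, angles in rad, forces in N, time in s.
With the tool pointing down it reaches from about 0.425 to 0.95 m from the base axis. Payload 4.7 kg.
Tool frame: the origin (TCP) lies between the finger pads; the fingertips stand 25 mm ahead of it and the grasp point (between the pads) lies 6 mm ahead of it; x points along the fingers, z is the direction in which the jaws open and shut, and the axes are right-handed (so a half turn about x gives the same grasp; the last joint's range is limited). The gripper opens to 85 mm and grips with 20 to 120 N. Pads are 22 mm wide; open, the fingers measure 114 mm over their backs; the gripper's body (76 mm by 85 mm) begins 54 mm behind the grasp point. The pads swing forward as they close: fully open they stand 13 mm farther back than shut.
Start: joints at [-1.3, 0.469, -0.049, 1.532, 0.024, 1.141, -0.082], TCP at [0.199, 0.645, 0.256] pointing down, gripper open.
Joint ranges: [-2.59, 2.59], [-0.33, 1.99], [-1.39, 1.29], [0.1, 2.45], [-1.04, 4.18], [0.21, 1.99], [-2.66, 2.66]. Speed limits (rad/s): [2.57, 2.57, 3.14, 3.14, 3.14, 3.14, 3.14].

INTERFACE

Orientations are given as a 3x3 rotation matrix whose columns are the frame's x, y, z axes.
In Python, from rig import * gives the robot as it stands. Calls block until the motion is done:
- movep(position, orientation): joint-space move of the TCP to a pose.
- move_l(position, attitude=None, feed=0.15, until_force=None): straight line of the TCP; attitude=None keeps the orientation; feed is the mean speed in m/s. With until_force (N) it stops when the force on the tool has changed by that much, and returns True; else False.
- move_joints(angles): joint-space move.
- command_gripper(opening, newtons=None): finger opening in m; newtons is the grip in N (None keeps the last); returns when the fingers have stopped.
- sleep(seconds).
- inverse_kinematics(position, orientation): joint angles nearest the present ones, or None.
- sense(): the state.
- camera(name): name is "scene" or "top" or "wrist"; returns (picture, depth): 420x560x3 uint8, red, green, blue; 420x560 float32, m along the optical axis (not along the pixel's ray), 0 where there is no reading.
- camera_params(name): a dict with "K" (3x3 intrinsics, pixels), "dist" ([k1, k2, p1, p2, k3] as OpenCV has them; the pictures are not rectified), "position" and "rotation" of the camera in the world; the wrist camera has in their place "tool_from_camera" (4x4, takes a point from camera to tool coordinates, whose origin is the TCP and whose axes are the tool frame's). Camera axes: x right, y down, z forward; pixel columns grow to the right and rows downward; lengths in m; the calibration is good to about 2 mm. A picture is of the moment at which its call begins: read the wrist's pose just before it. camera_params takes no time and is no camera call.
A pose or a line that the arm cannot do raises Unreachable and nothing moves.
- finish_job(): hands the job in, once; it reports no verdict.
The state is a dict: "time_s": time; "joint_pos": joint angles; "qd": joint speeds; "joint_efforts": joint torques, N m; "position": TCP position; "tcp_rot": TCP orientation; "wrist_force": force on the tool from outside, world axes, zero at the start; "ft_torque": the same for the moment, N m; "finger_gap": finger opening in m.
Only numpy, scipy, OpenCV 4.12 (cv2) and the standard library are available. Lean on these libraries where they do the work, as an engineer would, in place of code of your own. Each camera call takes 0.05 s, during which the arm holds its last target. There are 200 camera calls.

TASK

Pick up the orange hub cap and press it straight down onto the steel stud in the middle of the clamped castor wheel until it clicks past the balls, then keep pressing so that the cap pushes the brass spring plate under it well down. Finish like that: do not let up, the program ends with the fingers still firmly pressing the cap down. Leave the other caps and tools where they are.

Things in the scene. Friction and masses are not known exactly. Their poses are not given: they have to be found in the camera images.
- cap: orange round hub cap, white dot on top, standing mouth down on the table. 40 mm tall: solid grip head 42 mm across from 23.5 mm up, below it a wall 40 mm across round an open bore (33 mm across, 23.5 mm deep) with a rounded snap lip at its mouth (opening about 25.5 mm). About 45 g. Origin: centre of its underside (mouth), z up; round, yaw is free
- wheel: black-tyred castor wheel, 126 mm across, lying flat, clamped by two red cleats on a 150 mm square plywood plate; cannot move. Origin: on the wheel's axis at the table surface, z up. Heights above it: tyre 38 mm, aluminium hub face 40 mm, bolt heads 43 mm, cleats 32 mm. The cap is fully home, at a hard stop, with its underside 45 mm above this origin
- stud_tip (a point): top of the steel stud that stands up on the wheel's axis, 66 mm above the wheel's origin, z up. The stud is 23 mm across; its top 5.5 mm tapers to 16 mm across
- balls (a point): point on the stud's axis level with the four spring-loaded steel balls in its side (8 mm balls, 31 mm across them), 56 mm above the wheel's origin. The cap's lip meets the balls with the cap's underside 59 mm above that origin; pushing on takes 5 to 12 N; near 54 mm the lip snaps past, the force drops and the balls draw the cap on down. The balls then keep the cap on
- seal (a joint): brass spring plate, a ring 40 mm across round the stud's foot, its top 48.5 mm above the wheel's origin when free. Value: how far it is pushed down, 0 free to 0.0035 m at its hard stop. It takes 2.5 N to start it and 11 N to reach the stop (2.5 N per mm); let go, it springs back up
- cap_blue: big blue hub cap, round, 64 mm across, 32 mm tall, standing on the table; leave it alone. Origin: centre of its underside
- cap_black: small black cap, round, 30 mm across, 32 mm tall, standing on the table; leave it alone. Origin: centre of its underside
- wrench: steel wrench 200 mm long lying flat; bystander. Origin: under its middle, x along its length
- screwdriver: screwdriver 200 mm long lying flat; bystander. Origin: under its middle, x along its length
- socket: chromed steel wrench socket standing upright, 26 mm across, 38 mm tall; bystander. Origin: centre of its underside
- tape: yellow and black tape measure standing on edge, 68 x 36 x 62 mm tall; bystander. Origin: centre of its underside
Things that resemble listed ones, but are neither listed nor needed, are in the scene too. What is shaped like the wheel but green is not meant.

How it is judged:
On the way, in this order (a step that is already met when the one before it is completed fails the run):
1. the cap is carried up off the table in the fingers (height (world z) of cap above 0.062 m and contact force between the fingers and cap above 0.5 N), for 0.1 s.
2. the cap is over the stud and its lip has snapped past the balls (horizontal distance between cap and wheel below 0.004 m and angle between cap's own z axis and vertical below 0.12 rad and z of cap in the frame of wheel below 0.0525 m), for 0.05 s.
At the end, for the whole second after the job is handed in: the cap sits upright on the stud (axis within 4 mm of the wheel's, tilt under 0.12 rad), its underside less than 47.5 mm above the wheel's origin, and the fingers press it (over 3 N) so that the brass spring plate stays pushed down by more than 1.5 mm (about 6 N) all through the last second (horizontal distance between cap and wheel below 0.004 m and angle between cap's own z axis and vertical below 0.12 rad and z of cap in the frame of wheel below 0.0475 m and value of joint seal above 0.0015 m and contact force between the fingers and cap above 3 N and contact force between cap and wheel above 3 N); the arm keeps its last pose, push and grip.
It fails at once if one of the other caps or tools is moved by more than 25 mm (distance of any of cap_blue, cap_black, wrench, screwdriver, socket, tape from where it was at the start of the episode above 0.025 m).
It also fails if it takes over 40 s, if anything falls off the work surface, if the arm or the gripper's body presses on something with over 40 N, if the wrist force passes 120 N, or if a joint passes its speed limit or range.

## Working session

There is one attempt and no reset: what is moved stays moved. The work goes in short steps, each a Python script; the robot and the scene stay as the last script left them, time stands still between calls to the robot, and variables do not carry over. Pictures are saved under pics/ and viewed, about 8 in all and at most 12, crops included, and the job is handed in when it is done.

```bash
mkdir -p pics; ls; cat > h.py <<'E'
from rig import *
import numpy as np, cv2
def cam(name):
    s=sense(); im,d=camera(name); p=camera_params(name)
    if 'position' in p: R,t=np.array(p['rotation']),np.array(p['position'])
    else:
        T=np.array(p['tool_from_camera']); Rt=np.array(s['tcp_rot']); R=Rt@T[:3,:3]; t=Rt@T[:3,3]+np.array(s['position'])
    return im,d,np.array(p['K']),np.array(p['dist']),R,t
def ray(uv,c,z):
    "pixels -> points on plane of height z"
    _,_,K,D,R,t=c
    n=cv2.undistortPoints(np.array(uv,float).reshape(-1,1,2),K,D).reshape(-1,2)
    d=np.c_[n,np.ones(len(n))]@R.T
    return t+d*((z-t[2])/d[:,2])[:,None]
def save(n,im): cv2.imwrite('pics/'+n,im[:,:,::-1])
E
python3 - <<'E'
from h import *
for n in('top','scene'):
    c=cam(n); save(n+'0.png',c[0]); print(n,c[5],c[4].round(2).tolist(),c[2].round(0).tolist(),c[1].max())
print(sense())
E
```

```text
pics
top [0.46796142 0.05003177 1.38251162] [[0.02, -1.0, 0.08], [-1.0, -0.02, -0.0], [0.01, -0.08, -1.0]] [[438.0, 0.0, 277.0], [0.0, 438.0, 207.0], [0.0, 0.0, 1.0]] 2.246093
scene [1.60561938 0.44273573 1.15964516] [[-0.4, 0.64, -0.66], [0.92, 0.29, -0.28], [0.01, -0.71, -0.7]] [[479.0, 0.0, 277.0], [0.0, 479.0, 210.0], [0.0, 0.0, 1.0]] 3.9999864
{'time_s': 0.1, 'joint_pos': array([-1.29989868,  0.46937047, -0.04859736,  1.53357117,  0.02407753,
        1.14095249, -0.08229199]), 'qd': array([-9.98908726e-05, -2.75437084e-03, -2.59656448e-04, -3.83839109e-03,
        8.89217029e-04,  4.38122731e-04, -5.42236547e-04]), 'joint_efforts': array([ 2.99644962e-04, -5.11514640e+01, -4.71431238e-02, -2.38389802e+01,
        1.07687933e-02,  4.39436335e-03,  1.58425439e-05]), 'position': array([0.19918519, 0.64445351, 0.25536117]), 'tcp_rot': array([[-4.72617690e-04, -9.55405054e-01,  2.95298086e-01],
       [-1.65078212e-03,  2.95298462e-01,  9.55403628e-01],
       [-9.99998526e-01, -3.59321450e-05, -1.71672886e-03]]), 'wrist_force': array([ 0.39751532,  0.06652247, -0.10555977]), 'ft_torque': array([-0.00167751,  0.03355486, -0.05863095]), 'finger_gap': 0.08504632536641007}
```

View pics/top0.png

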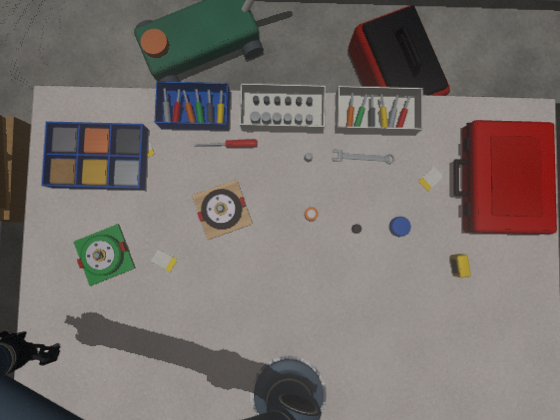

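View pics/scene0.png

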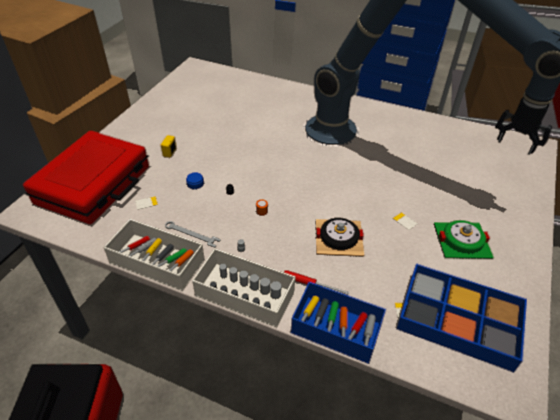

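Top view: orange cap at (312,214), wheel at (221,209). The green decoy is at (102,255). Scene view: cap at (262,207), wheel at (340,233).

```bash
python3 - <<'E'
from h import *
c=cam('top'); hsv=cv2.cvtColor(c[0],cv2.COLOR_RGB2HSV)
def box(m,u,v,r): 
    k=np.zeros_like(m); k[v-r:v+r,u-r:u+r]=m[v-r:v+r,u-r:u+r]; return k
o=box(cv2.inRange(hsv,(3,120,100),(20,255,255)),312,214,14)
ct=max(cv2.findContours(o,0,1)[0],key=cv2.contourArea); (u,v),r=cv2.minEnclosingCircle(ct); print('cap',u,v,r,ray([u,v],c,.036))
t=box(cv2.inRange(hsv,(0,0,0),(180,255,70)),221,209,30)
ct=max(cv2.findContours(t,0,1)[0],key=cv2.contourArea); e=cv2.fitEllipse(ct); print('tyre',e,ray(e[0],c,.036))
cap=ray([u,v],c,.036)[0]; w=ray(e[0],c,.036)[0]
print(camera_params('wrist')['tool_from_camera'])
R=sense()['tcp_rot']
for n,p in(('cap',cap),('wheel',w)):
    y=np.array([0,1,0]) # jaw axis along y
    R=np.c_[[0,0,-1],np.cross(y,[0,0,-1]),y]
    print(n,inverse_kinematics([*p[:2],.28],R), inverse_kinematics([*p[:2],.28],R@np.diag([1,-1,-1])),inverse_kinematics([*p[:2],.03],R))
E
```

```text
cap 310.8333435058594 213.5 6.3465728759765625 [[ 0.55499287 -0.0587564   0.036     ]]
tyre ((221.09706115722656, 208.83485412597656), (38.306636810302734, 39.083740234375), 104.2474594116211) [[0.56267948 0.21830679 0.036     ]]
[[-6.75321839e-04 -2.59825770e-01  9.65655277e-01 -1.17629792e-01]
 [ 1.15146737e-03 -9.65655059e-01 -2.59824906e-01  6.62731306e-02]
 [ 9.99999109e-01  9.36455111e-04  9.51308846e-04  7.73845438e-05]
 [ 0.00000000e+00  0.00000000e+00  0.00000000e+00  1.00000000e+00]]
cap [-0.45643936  0.2823085   0.60579321  1.81321736 -0.1788646   1.10082975
  1.78307496] [-0.69928834  0.35277908  0.94641465  1.82415501 -0.31583759  1.1254679
 -1.21426223] [-0.16329639  0.58866095  0.25384553  2.00030541 -0.25618217  0.58271536
  1.83533594]
wheel [-0.55426029  0.33105174  0.14844306  1.69010493 -0.05332097  1.12437451
  1.180066  ] [-0.94101086  0.37923107  0.67127738  1.71214996 -0.25624693  1.13970324
 -1.76704779] [-0.48414378  0.62693952  0.05981241  1.88219469 -0.05922412  0.63414588
  1.18283935]
```

```bash
cat >> h.py <<'E'
RD=np.array([[0,1,0],[0,0,1],[-1,0,0]],float).T.T
y=np.array([0,1.,0]); RD=np.c_[[0,0,-1.],np.cross(y,[0,0,-1.]),y]
E
python3 - <<'E'
from h import *
movep([.5627,.2183,.25],RD); sleep(.2); a=cam('wrist')
movep([.555,-.0588,.22],RD); sleep(.2); b=cam('wrist')
save('w1.png',np.hstack([a[0],b[0]])[:, :]); 
cv2.imwrite('pics/w1s.png',cv2.resize(cv2.imread('pics/w1.png'),(800,300),interpolation=3))
import pickle; pickle.dump((a,b),open('ab.pkl','wb')); print(sense()['time_s'],sense()['position'])
E
```

```text
3.75 [ 0.55535139 -0.0573622   0.22002405]
```

View pics/w1s.png

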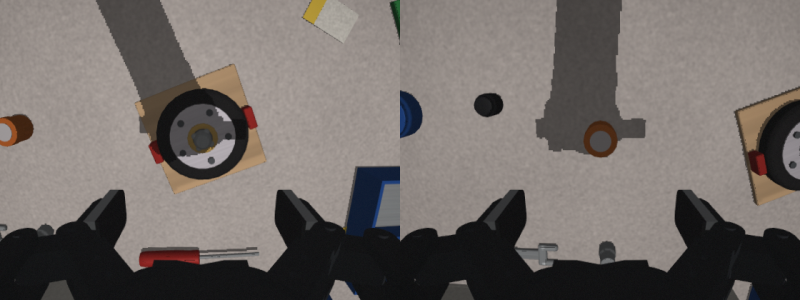

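```bash
cat > m.py <<'E'
from h import *
def capdot(c,zc=.04,u0=None):
    hsv=cv2.cvtColor(c[0],cv2.COLOR_RGB2HSV)
    o=cv2.inRange(hsv,(3,110,50),(20,255,255)); o[300:]=0
    cs,hi=cv2.findContours(o,cv2.RETR_CCOMP,1)
    out=[]
    for k,h in zip(cs,hi[0]):
        if h[3]>=0 and cv2.contourArea(k)>150:
            e=cv2.fitEllipse(k); P=ray(k.reshape(-1,2),c,zc); out.append((e[0],ray(e[0],c,zc)[0],np.ptp(P,axis=0)))
            E=cs[h[3]]; P=ray(E.reshape(-1,2),c,zc); print('outer',P.min(0),P.max(0))
    return out
def tyre(c,zt=.038):
    g=cv2.cvtColor(c[0],cv2.COLOR_RGB2HSV); t=cv2.inRange(g,(0,0,0),(180,255,52)); t[265:]=0
    cs,hi=cv2.findContours(t,cv2.RETR_CCOMP,1)
    out=[]
    for k,h in zip(cs,hi[0]):
        if cv2.contourArea(k)>1500:
            for q in (k,cv2.convexHull(k)):
                P=ray(q.reshape(-1,2),c,zt); e=cv2.fitEllipse(P[:,:2].astype(np.float32)*1000); out.append((h[3]>=0,np.round(e[0],1),np.round(e[1],1)))
    return out
E
python3 - <<'E'
from m import *
import pickle; a,b=pickle.load(open('ab.pkl','rb'))
print(a[5],b[5]); print(capdot(b)); print(*tyre(a),sep='\n')
x=cv2.resize(a[0][110:270,190:370],None,fx=2.2,fy=3*.733); y2=cv2.resize(b[0][150:240,230:330],(352,352)); 
x=cv2.resize(x,(396,352)); save('z1.png',np.hstack([x,y2]))
E
```

```text
[0.49618773 0.21930419 0.36756086] [ 0.48916927 -0.05707599  0.33763183]
outer [ 0.53097787 -0.07652916  0.04      ] [ 0.57495828 -0.03598522  0.04      ]
[((280.3419494628906, 197.52598571777344), array([ 0.55567685, -0.05636758,  0.04      ]), array([0.02740816, 0.02681076, 0.        ]))]
(np.False_, array([562.4, 222.2]), array([121.6, 122. ]))
(np.False_, array([562.4, 222.4]), array([122.4, 123.3]))
(np.True_, array([564.5, 222.8]), array([88.8, 90.1]))
(np.True_, array([564.5, 222.8]), array([89.6, 90.8]))
```

View pics/z1.png

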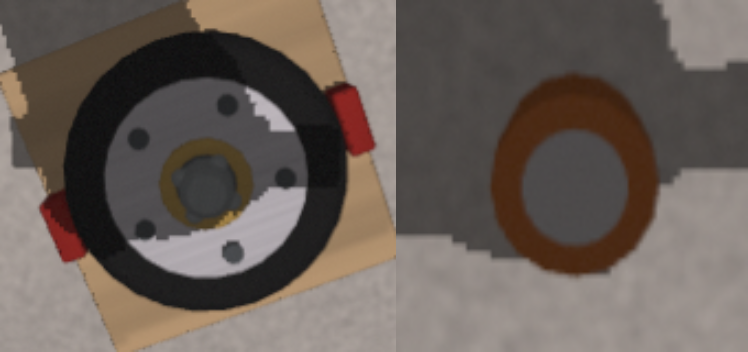

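The wheel crop shows the inner rim, brass ring and stud clearly. The white cap dot is at full-image (280,197), and its size and height agree. Grasping now.

```bash
python3 - <<'E'
from m import *
p=np.array([.5557,-.0566])
move_l([*p,.12],RD,feed=.2); sleep(.2); s=sense(); print(s['position'])
c=cam('wrist'); print(capdot(c))
move_l([*p,.038],RD,feed=.1); sleep(.1); print(sense()['position'])
command_gripper(.03,90); sleep(.2); s=sense(); print(s['finger_gap'],s['position'],s['wrist_force'])
c=cam('wrist'); save('g1.png',c[0]); print(capdot(c))
move_l([*p,.15],RD,feed=.15); sleep(.2)
s=sense(); print(s['finger_gap'],s['position'],s['wrist_force'],s['time_s'])
c=cam('wrist'); save('g2.png',c[0]); print(capdot(c,.15+.002)); 
E
```

```text
[ 0.55668157 -0.05669578  0.12149858]
outer [ 0.52895783 -0.07661864  0.04      ] [ 0.57589799 -0.03624077  0.04      ]
[((279.8046569824219, 231.38172912597656), array([ 0.55566387, -0.05653178,  0.04      ]), array([0.02680959, 0.02674208, 0.        ]))]
[ 0.55629864 -0.05666108  0.03876211]
0.03947800770205724 [ 0.55613626 -0.05660752  0.03873152] [-0.83103804  0.69154061  5.10165793]
[]
0.03925430384530698 [ 0.55511677 -0.05659835  0.1489454 ] [-0.18059078 -0.77417176  0.19286561] 7.5583
[]
```

View pics/g2.png

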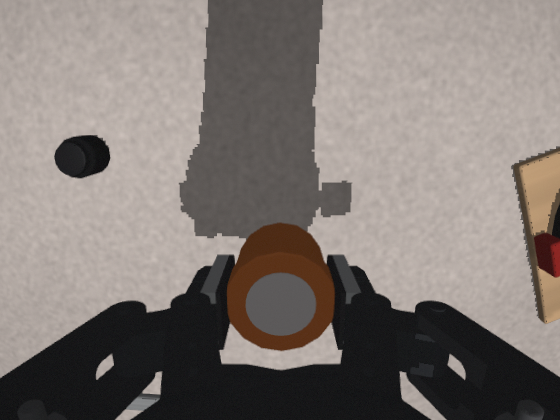

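The cap is held upright, with its dot at about (281,303). Next, measure the cap in the hand, then look at the wheel from behind.

```bash
python3 - <<'E'
from m import *
s=sense(); c=cam('wrist'); hsv=cv2.cvtColor(c[0],cv2.COLOR_RGB2HSV)
o=cv2.inRange(hsv,(3,110,40),(20,255,255)); cs,hi=cv2.findContours(o,cv2.RETR_CCOMP,1)
k=max([k for k,h in zip(cs,hi[0]) if h[3]>=0],key=cv2.contourArea); e=cv2.fitEllipse(k); print(e)
u,v=map(int,e[0]); d=c[1][v,u]; n=cv2.undistortPoints(np.array([[e[0]]]),c[2],c[3])[0,0]; P=c[5]+c[4]@np.array([n[0],n[1],1])*d
off=P-s['position']; print('dot depth pt - tcp',off, 'plane', ray(e[0],c,P[2])[0]-s['position'])
q=c[1][v-18:v+18,u-18:u+18]; print('tilt check depth edges',q[0,18],q[-1,18],q[18,0],q[18,-1])
movep([.505,.2227,.2],RD); sleep(.4); s=sense(); print(s['position'])
c=cam('wrist'); save('a1.png',c[0]); print(*tyre(c),sep='\n')
import pickle; pickle.dump(c,open('c.pkl','wb'))
E
```

```text
((280.3358154296875, 303.7286682128906), (64.41375732421875, 71.7349853515625), 90.07357025146484)
dot depth pt - tcp [-0.00070406  0.00039143  0.00216776] plane [-0.00070406  0.00039143  0.00216776]
tilt check depth edges 0.12642103 0.13114476 0.12845674 0.129673
[0.50521276 0.22216899 0.199926  ]
(np.False_, array([542.9, 222.6]), array([ 84.3, 106.5]))
(np.False_, array([560.5, 222.7]), array([120.5, 126.5]))
```

View pics/a1.png

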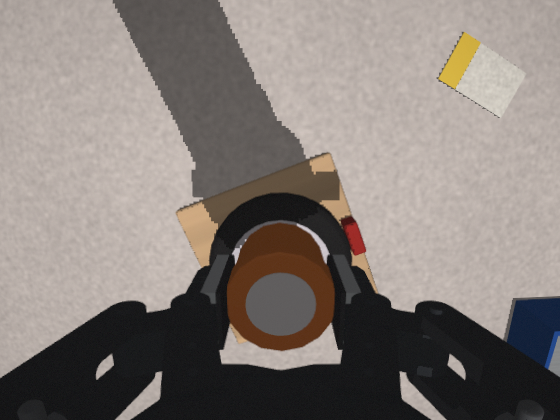

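Picture: the cap hides the hub. The visible tyre arc is centred at column ~281, so y agrees with the earlier estimate. Backing off for a free view of the wheel, and fitting a plane to the cap top.

```bash
python3 - <<'E'
from m import *
move_l([.445,.2227,.22],RD,feed=.2); sleep(.4); s=sense(); print(s['position'])
c=cam('wrist'); save('a2.png',c[0])
hsv=cv2.cvtColor(c[0],cv2.COLOR_RGB2HSV); u,v=280,304
U,V=np.meshgrid(np.arange(u-22,u+23),np.arange(v-22,v+23)); n=cv2.undistortPoints(np.c_[U.ravel(),V.ravel()].astype(float).reshape(-1,1,2),c[2],c[3]).reshape(-1,2)
P=c[5]+(np.c_[n,np.ones(len(n))]*c[1][V,U].reshape(-1,1))@c[4].T
f=np.linalg.lstsq(np.c_[P[:,:2],np.ones(len(P))],P[:,2],rcond=None)[0]; print('cap slope',f[:2], 'dot-tcp z',np.median(P[:,2])-s['position'][2])
t=cv2.inRange(hsv,(0,0,0),(180,255,52)); t[240:]=0
cs,hi=cv2.findContours(t,cv2.RETR_CCOMP,1)
for k,h in zip(cs,hi[0]):
    if cv2.contourArea(k)>800:
        P=ray(cv2.convexHull(k).reshape(-1,2),c,.038); e=cv2.fitEllipse(P[:,:2].astype(np.float32)*1000); print(h[3]>=0,e)
x=c[0].copy(); save('a2.png',x)
E
```

```text
[0.44532661 0.22255352 0.21969319]
cap slope [-0.60418507 -0.00130342] dot-tcp z 0.0018128745952661618
```

View pics/a2.png

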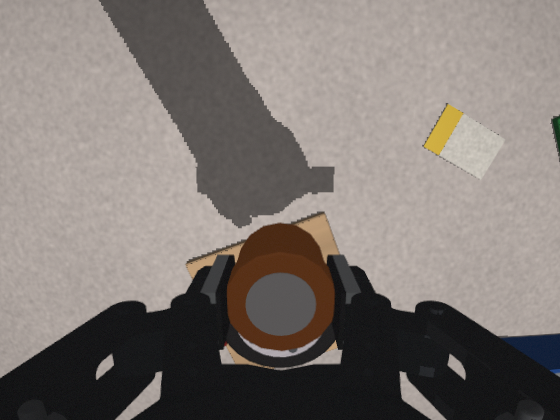

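Image-down is +x, so I moved the wrong way. The wheel is hidden behind the cap at the bottom, around (285,345). The dot's ellipse ratio of 0.898 matches a level top (expected 0.898). Moving to the +x side.

```bash
python3 - <<'E'
from m import *
movep([.61,.2227,.24],RD); sleep(.4); s=sense(); print(s['position'],s['time_s'])
c=cam('wrist'); save('a3.png',c[0]); print(*[c[1][r,270:290].mean().round(4) for r in range(280,330,8)])
for th in(45,52,60):
  hsv=cv2.cvtColor(c[0],cv2.COLOR_RGB2HSV); t=cv2.inRange(hsv,(0,0,0),(180,255,th)); t[225:]=0
  cs,hi=cv2.findContours(t,cv2.RETR_CCOMP,1)
  for k,h in zip(cs,hi[0]):
    if cv2.contourArea(k)>800:
        P=ray(cv2.convexHull(k).reshape(-1,2),c,.038); e=cv2.fitEllipse(P[:,:2].astype(np.float32)*1000); print(th,h[3]>=0,np.round(e[0],1),np.round(e[1],1),cv2.fitEllipse(k)[0])
b=cv2.inRange(hsv,(15,110,20),(35,255,255)); b[:100]=0
save('a3.png',cv2.resize(c[0][60:230,170:390],None,fx=3,fy=3))
E
```

```text
[0.60952439 0.22295834 0.2403094 ] 11.2333
0.1263 0.1273 0.1279 0.1288 0.1298 0.1306 0.1318
45 False [563.6 222.3] [121.5 122.4] (279.0307922363281, 138.8731689453125)
45 True [564.1 222.7] [90.  90.5] (279.3521423339844, 140.58477783203125)
52 False [563.6 222.3] [121.8 122.6] (278.97088623046875, 138.89271545410156)
52 True [564.  222.7] [89.9 90.2] (279.4170227050781, 140.5800323486328)
60 False [563.6 222.3] [121.9 123.1] (278.9273986816406, 138.90570068359375)
60 True [564.  222.7] [89.8 90. ] (279.4325256347656, 140.5511932373047)
```

View pics/a3.png

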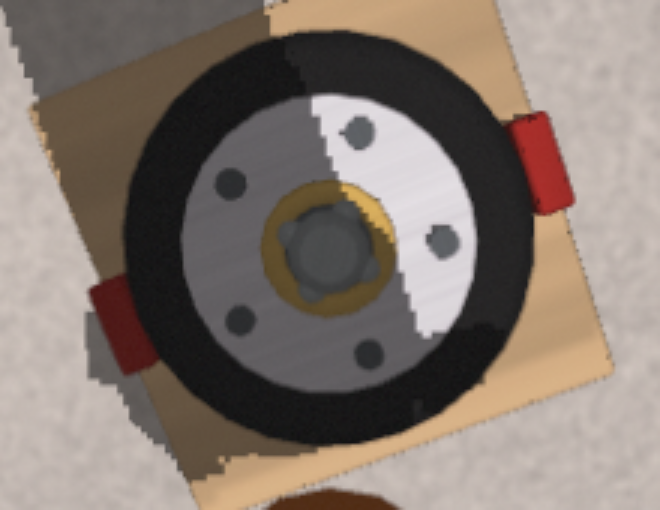

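```bash
python3 - <<'E'
from m import *
c=cam('wrist'); print('stud',ray([280.3,143],c,.066)[0])
T=[.5646,.2223]
move_l([*T,.16],RD,feed=.2); move_l([*T,.113],RD,feed=.1); sleep(.4)
s=sense(); print(s['position'],s['wrist_force'],s['finger_gap'])
hit=move_l([*T,.098],RD,feed=.02,until_force=6); sleep(.2)
s=sense(); print(hit,s['position'],s['wrist_force'],s['ft_torque'],s['time_s'])
c=cam('scene'); save('s2.png',cv2.resize(c[0][170:260,280:400],None,fx=5,fy=5))
E
```

```text
stud [0.56306309 0.22340669 0.066     ]
[0.5647276  0.22235914 0.1133383 ] [0.39281085 0.77974433 0.334737  ] 0.039596130677653114
False [0.56467928 0.22231199 0.09808988] [-0.41115618  0.51513968  1.05143075] [-0.03742475  0.0419284   0.00114817] 14.0583
```

View pics/s2.png

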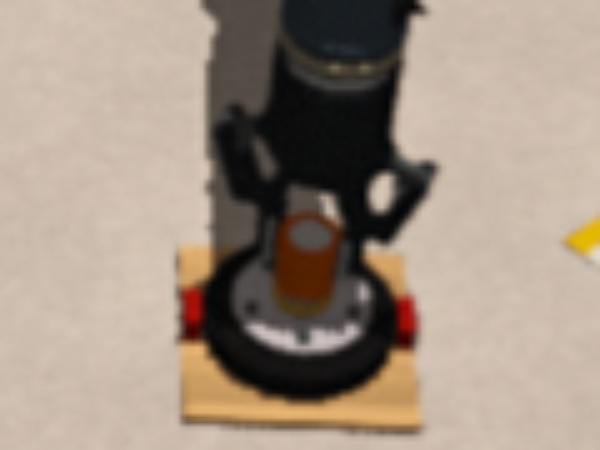

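The cap's lip is around the stud tip with no contact force, and in the picture it sits in the middle of the wheel. Pressing in 1 mm steps.

```bash
python3 - <<'E'
from m import *
T=[.5646,.2223]
command_gripper(.03,115)
z=.098
while z>.0835:
    z-=.001; move_l([*T,z],RD,feed=.015,until_force=30); sleep(.1); s=sense()
    print(round(z,4),s['position'].round(4),s['wrist_force'].round(1),round(s['finger_gap'],4))
    if s['wrist_force'][2]>24: break
print(s['time_s'])
E
```

```text
0.097 [0.5649 0.2223 0.0975] [-1.5 -0.1  5.6] 0.0392
0.096 [0.5653 0.2225 0.097 ] [-1.4 -0.3  7.9] 0.0393
0.095 [0.5653 0.2226 0.0961] [-1.8 -0.5  8. ] 0.039
0.094 [0.565  0.2224 0.0947] [-0.5 -1.4  5.7] 0.039
0.093 [0.5644 0.2222 0.0926] [-0.1  0.5 -0.8] 0.0389
0.092 [0.5639 0.2221 0.0908] [  1.3  -0.6 -10.2] 0.0391
0.091 [0.5639 0.222  0.0902] [  1.4  -0.5 -11.3] 0.0388
0.09 [0.5643 0.2222 0.0897] [ -0.1   0.1 -11.8] 0.039
0.089 [0.5644 0.2222 0.089 ] [-0.1 -0.2 -9.1] 0.0388
0.088 [0.5649 0.2224 0.0884] [ 0.6 -1.  -4.4] 0.0389
0.087 [0.5653 0.2226 0.0877] [-0.9 -0.4 -0.2] 0.0388
0.086 [0.5653 0.2226 0.0867] [-0.4  1.3  3.5] 0.0395
0.085 [0.5653 0.2226 0.0857] [-0.8 -0.4  4.7] 0.039
0.084 [0.5653 0.2226 0.085 ] [-1.7 -0.8  8. ] 0.0385
0.083 [0.5654 0.2226 0.0842] [-2.1 -1.   9.5] 0.0389
19.575
```

The profile is textbook: balls met at 97.5 mm TCP height, peak 8 N, snap and pull-in, then the spring. Pressing on towards the hard stop.

```bash
python3 - <<'E'
from m import *
T=[.5646,.2223]; z=.083
while z>.074:
    z-=.001; move_l([*T,z],RD,feed=.015,until_force=30); sleep(.15); s=sense()
    print(round(z,4),s['position'].round(4),s['wrist_force'].round(1),round(s['finger_gap'],4))
    if s['wrist_force'][2]>25: break
sleep(1); s=sense(); print(s['position'],s['wrist_force'],s['time_s'])
c=cam('wrist'); save('f1.png',c[0])
hsv=cv2.cvtColor(c[0],cv2.COLOR_RGB2HSV); o=cv2.inRange(hsv,(3,110,40),(20,255,255)); cs,hi=cv2.findContours(o,cv2.RETR_CCOMP,1)
k=max([k for k,h in zip(cs,hi[0]) if h[3]>=0],key=cv2.contourArea); e=cv2.fitEllipse(k); print(e,ray(e[0],c,.085), c[1][int(e[0][1]),int(e[0][0])])
E
```

```text
0.082 [0.5654 0.2226 0.0838] [-3.  -0.9 12.9] 0.0388
0.081 [0.5655 0.2226 0.0837] [-4.6 -1.  18.4] 0.039
0.08 [0.5656 0.2226 0.0836] [-6.6 -2.4 24.3] 0.0387
0.079 [0.5656 0.2226 0.0835] [-8.7 -3.1 29.9] 0.0389
[0.56565745 0.22264427 0.08356689] [-7.90660964 -3.01981256 30.14687224] 22.175
((280.2859191894531, 303.8315734863281), (64.15222930908203, 71.75189208984375), 89.9836196899414) [[0.56540625 0.22301581 0.085     ]] 0.12830713
```

View pics/f1.png

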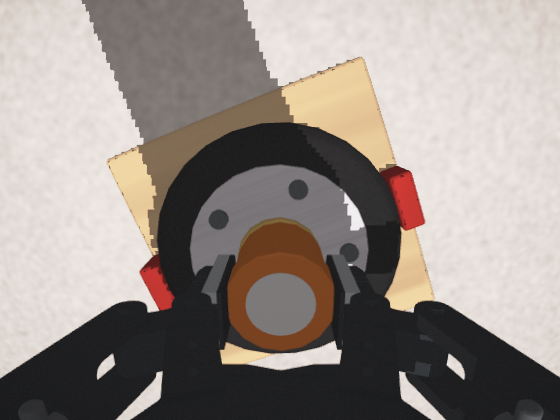

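The cap sits level in the middle of the wheel. Its dot at (280,304) has not shifted in the hand, so there is no slip. The hard stop is reached and 30 N holds steady, so I'm handing in.

```bash
python3 -c "
from rig import *
print(finish_job())"
```

```text
the job is handed in; nothing more can be done
None
```

I gripped the orange cap, lifted it, and pressed it straight down over the stud. It snapped past the balls and went on to the hard stop. I handed in at about 22 s of the 40 s, with the fingers still pressing and the grip set to 115 N. The hand-in gave no verdict.

- **Snap and press:** the force rose to about 8 N at the balls, then they pulled the cap on with up to 12 N. After that the spring plate built up to a stiff stop with the gripper's tool point (TCP) 83.6 mm above the table. That puts the cap's underside about 45.5 mm above the wheel's origin, against 45 mm for fully home. I could not see the plate itself, so its travel is inferred from this.
- **Final hold:** the downward push stayed at about 30 N through a 1 s wait.
- **Cap in the hand:** it showed no slip, and its top looked level by the shape of the white dot. A depth-plane fit gave an implausible slope of 0.6, which I put aside.
- **Centring:** the cap measured about 1.5 mm from my estimate of the wheel's centre. That is inside the 4 mm limit and close to the camera's 2 mm accuracy. The position estimates for the wheel differed by 2 to 4 mm between the top and wrist cameras, and I used the wrist one.
- **Sideways force:** about 8 N remains, with about 1 mm of arm deflection.
- **Other caps and tools:** none of my moves went near them, but I did not measure their positions again at the end.

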